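# Clear and load the covered jar carrier

### The arm

A 6-joint arm with a two-finger parallel gripper is mounted at the origin on a cart in front of the work surface, level with it; the furniture and walls round the work are solid. World frame = base frame: x ahead of the robot, y to its left, z up, the work surface at z = 0. Lengths are in mm, angles in rad, forces in N, time in s.
With the tool pointing down it reaches from about 350 to 775 mm from the base axis. Payload 5.5 kg.
Tool frame: the origin (TCP) lies at the very end of the fingers, on their centre line; the grasp point (between the pads) lies 19 mm behind it (arm.tcp_to_grasp is the distance from the TCP to the grasp point, in mm); z points along the fingers, y is the line along which they close (so a half turn about z gives the same grasp; the last joint's range is limited). The gripper opens to 85 mm and grips with 20 to 120 N. Pads are 22 mm wide; open, the fingers measure 114 mm over their backs; the gripper's body (76 mm by 85 mm) begins 54 mm behind the grasp point. The pads swing forward as they close: fully open they stand 13 mm farther back than shut.
Start: joints at [-1.386, 0.313, 0.046, 1.304, 0, 1.431], TCP at [183.49, -544.98, 231.323] pointing down, gripper open.
Joint ranges: [-2.76, 2.76], [-0.86, 1.69], [-1.03, 1.26], [-2.2, 2.34], [-1.47, 1.5], [-3.14, 3.14]. Speed limits (rad/s): [2.57, 2.57, 3.14, 3.14, 3.14, 3.14].

### API

Orientations are given as a unit quaternion [x, y, z, w].
In Python, from workcell import arm gives the robot as it stands.
- The arm moves only by the tool send_rows, never from a script. Its argument "targets" is a list of rows, each an object of numbers: "gripper": the closure, from 0 (fully open) to 1 (shut); "dx", "dy", "dz": the shift along the world's x, y, z in cm; "turn": the turn about the world's z in degrees. A call has 1 to 20 rows; each row is the pose to reach, as a shift and turn from the pose commanded when the call began; what a row does not reach only later rows make up. A row lasts 1/10 s, in which the tool goes at most 50 mm and 8.59 degrees, less where a joint would pass 70% of its speed; a pose out of reach is approached as far as the arm can. A call with a gripper value outside its range is refused whole. The fingers move at their own pace and stop on an object; "force" is the grip in N (left out, the last holds). Time passes only in rows, so rows that repeat a pose let the fingers close. It gives the time, the measured TCP pose, the force, the opening and the grip force at its end, in the units of the state.
- arm.state(): the state, without advancing time (a new reading comes with each control period).
- arm.capture(name): name is "scene" or "top" or "wrist"; returns (picture, depth): 384x512x3 uint8, blue, green, red; 384x512 float32, mm along the optical axis (not along the pixel's ray), 0 where there is no reading.
- arm.get_calibration(name): a dict with "camera_matrix" (3x3 intrinsics, pixels), "rvec" (rotation vector, rad) and "tvec" (3), from world to camera coordinates, as OpenCV has them. Camera axes: x right, y down, z forward; pixel columns grow to the right and rows downward; lengths in mm; the calibration is good to about 2 mm. A picture is of the moment at which its call begins: read the wrist's pose just before it. get_calibration takes no time and is no camera call; for the wrist camera it gives the pose at the moment of the call.
- arm.job_done(): hands the job in; it is judged then, once.
The state is a dict: "time": time; "joint_pos": joint angles; "dq": joint speeds; "joint_torque": joint torques, N m; "eef_pos": TCP position; "tool_rot": TCP orientation; "force": force on the tool from outside, world axes, zero at the start; "wrist_torque": the same for the moment, N m; "grip_width": finger opening in mm; "grip_force": force on a finger pad.
Only numpy, scipy, OpenCV 4.12 (cv2) and the standard library are available. Lean on these libraries where they do the work, as an engineer would, in place of code of your own. Each camera call takes 0.05 s, during which the arm holds its last target. There are 200 camera calls.

### The job

Somebody has left the amber bottle standing on the shut cover of the jar carrier: move the bottle off first and stand it upright on the worktop beside the carrier, and then swing the cover up by its handle until it stands open. Stand all the white knobbed jars upright in the carrier, one to a well, and shut the cover completely over them. Leave the beaker and the timer where they are.

Things in the scene. Friction and masses are not known exactly. Their poses are not given: they have to be found in the camera images.
- carrier: fixed aluminium jar carrier: block 148 (x) x 212 (y) x 28 mm high, with six square wells (2 rows across x, 3 columns along y). Origin: centre of the block's underside, on the worktop; its x axis points from the front to the hinge side at the rear, z up. Two hinge posts 14 x 14 mm, 76 mm high, stand at x = +91, y = +-92 mm, and two front rests (10 mm rods, 77 mm high, on which the shut cover lies) at x = -68, y = +-101 mm. A rear foot reaches to x = +102 mm.
- well_1 (a point): centre of the floor of well 1 (front row, left (+y)): square well 56 x 56 mm, 16 mm deep, sides along the carrier's x and y; the floor is 12 mm above the worktop. Wells are 68 mm apart, centre to centre
- well_2 (a point): centre of the floor of well 2 (front row, middle): square well 56 x 56 mm, 16 mm deep, sides along the carrier's x and y; the floor is 12 mm above the worktop. Wells are 68 mm apart, centre to centre
- well_3 (a point): centre of the floor of well 3 (front row, right (-y)): square well 56 x 56 mm, 16 mm deep, sides along the carrier's x and y; the floor is 12 mm above the worktop. Wells are 68 mm apart, centre to centre
- well_4 (a point): centre of the floor of well 4 (rear row, left (+y)): square well 56 x 56 mm, 16 mm deep, sides along the carrier's x and y; the floor is 12 mm above the worktop. Wells are 68 mm apart, centre to centre
- well_5 (a point): centre of the floor of well 5 (rear row, middle): square well 56 x 56 mm, 16 mm deep, sides along the carrier's x and y; the floor is 12 mm above the worktop. Wells are 68 mm apart, centre to centre
- well_6 (a point): centre of the floor of well 6 (rear row, right (-y)): square well 56 x 56 mm, 16 mm deep, sides along the carrier's x and y; the floor is 12 mm above the worktop. Wells are 68 mm apart, centre to centre
- cover (a joint): hinge of the white flat cover (plate 210 mm along the hinge, 160 mm across, 6 mm thick, mass 0.2 kg): 0 = shut (level, its top 83 mm above the worktop), grows as its front edge swings up and to the rear, 1.57 = upright, stop at 1.75 rad. It stays at any angle where it is left (friction 0.35 N m); about 3 to 5 N at the handle moves it. 12 mm separate the shut plate's underside from a loaded jar's knob
- cover_handle (a point): middle of the cover's steel bar handle: round bar 10 mm thick, 90 mm long, parallel to the hinge, on a leg at either end; its axis is 40 mm off the plate's top face, 12 mm in from the cover's front edge. 155 mm along the plate and 43 mm above it from the hinge axis. With the cover shut the bar is 123 mm above the worktop; with the cover upright the bar is on its rear side. The point turns with the cover
- cover_hinge (a point): middle of the cover's hinge axis, 80 mm above the worktop, 91 mm behind the carrier's origin; the axis runs along the carrier's y. A wall shelf hangs 0.44 m above the worktop; its front edge is about 0.2 m behind the carrier's origin, so keep a raised wrist in front of it
- amber_bottle: amber glass bottle with a white cap, 43 mm diameter, 94 mm high (body to 72 mm, cap 40 mm diameter above), 0.14 kg; origin at the centre of its underside, z up along it. Starts standing on the shut cover. There is free worktop for it beside the carrier, to its left (+y) or right (-y), where no jar stands
- jar_1: squat white porcelain sample jar with a knobbed lid (all one piece), 0.06 kg: body 46 mm diameter up to 28 mm, lid rim 48 mm diameter, round knob 15 to 18 mm thick on the axis from 35 to 53 mm (the top); it can be lifted by the knob. Origin at the centre of its underside, z up along it. Starts upright on the worktop, left or right of the carrier; three or four of the five jars are there
- jar_2: squat white porcelain sample jar with a knobbed lid (all one piece), 0.06 kg: body 46 mm diameter up to 28 mm, lid rim 48 mm diameter, round knob 15 to 18 mm thick on the axis from 35 to 53 mm (the top); it can be lifted by the knob. Origin at the centre of its underside, z up along it. Starts upright on the worktop, left or right of the carrier; three or four of the five jars are there
- jar_3: squat white porcelain sample jar with a knobbed lid (all one piece), 0.06 kg: body 46 mm diameter up to 28 mm, lid rim 48 mm diameter, round knob 15 to 18 mm thick on the axis from 35 to 53 mm (the top); it can be lifted by the knob. Origin at the centre of its underside, z up along it. Starts upright on the worktop, left or right of the carrier; three or four of the five jars are there
- jar_4: squat white porcelain sample jar with a knobbed lid (all one piece), 0.06 kg: body 46 mm diameter up to 28 mm, lid rim 48 mm diameter, round knob 15 to 18 mm thick on the axis from 35 to 53 mm (the top); it can be lifted by the knob. Origin at the centre of its underside, z up along it. Starts upright on the worktop, left or right of the carrier; three or four of the five jars are there
- jar_5: squat white porcelain sample jar with a knobbed lid (all one piece), 0.06 kg: body 46 mm diameter up to 28 mm, lid rim 48 mm diameter, round knob 15 to 18 mm thick on the axis from 35 to 53 mm (the top); it can be lifted by the knob. Origin at the centre of its underside, z up along it. Starts upright on the worktop, left or right of the carrier; three or four of the five jars are there
- beaker: bystander: small clear beaker, 54 x 58 x 70 mm, origin under its centre
- timer: bystander: white lab timer, 66 x 62 x 21 mm, origin under its centre

How it is judged:
By the outcome, as a careful person would: the job done as asked, in the order asked, and still so for the second after the job is handed in, with the robot touching nothing.
Of jar_1, jar_2, jar_3, jar_4, jar_5 only 3 to 4 are there at a start; the rules pass over those that are not, and their reading is None.
At some moment in a run one of jar_1, jar_2, jar_3, jar_4, jar_5 may be knocked a few centimetres aside while the robot is not near it.
It also fails if it takes over 192 s, if anything falls off the work surface, if the arm or the gripper's body presses on something with over 40 N, if the wrist force passes 120 N, or if a joint passes its speed limit or range.

## Working session

There is one attempt and no reset: what is moved stays moved. The work goes in short steps, Python scripts to look and compute and a tool call to move; the robot and the scene stay as the last step left them, time stands still between calls to the robot, and variables do not carry over. Pictures are saved under pics/ and viewed, at most 14 in all, crops included, and the job is handed in when it is done.

Besides the shell and the picture viewer there is one more tool, called after "Request:" as a command line: name --argument value ..., lists and objects as JSON in quotes. send_rows: Moves the arm, as the interface text tells. Its arguments: {"type":"object","properties":{"targets":{"type":"array"},"force":{"type":"number"}},"required":["targets"]}

```bash
mkdir -p pics; ls
cat > h.py <<'E'
import cv2,numpy as np
from workcell import arm
def cal(n):
    c=arm.get_calibration(n);return np.array(c['camera_matrix'],float),cv2.Rodrigues(np.array(c['rvec'],float))[0],np.array(c['tvec'],float).ravel()
def ray(C,u,v,z):
    K,R,t=C;o=-R.T@t;d=R.T@np.linalg.inv(K)@np.array([u,v,1.]);return o+d*(z-o[2])/d[2]
def cloud(C,D):
    K,R,t=C;h,w=D.shape;u,v=np.meshgrid(np.arange(w),np.arange(h))
    p=np.stack([u,v,np.ones_like(u)],-1)@np.linalg.inv(K).T*D[...,None];return (p-t)@R
E
python3 - <<'E'
from h import *
for n in('scene','top'):
    C=cal(n);I,D=arm.capture(n);cv2.imwrite(f'pics/{n}0.png',I);np.savez(f'{n}0.npz',I=I,D=D)
    print(n,-C[1].T@C[2],C[1][2],C[0][0,0])
s=arm.state();print(s)
E
```

```text
pics
scene [-506.58045728 -879.98041123  751.75370119] [ 0.74902571  0.46580997 -0.47114919] 446.89927363564965
top [ 391.69680676 -215.44041442  949.39040557] [ 0.14115381 -0.02598174 -0.98964668] 346.8831797749146
{'time': 0.1, 'joint_pos': array([-1.38557424e+00,  3.13960478e-01,  4.51234176e-02,  1.30361987e+00,
        2.24162390e-05,  1.43119168e+00]), 'dq': array([ 0.00081392,  0.00034481,  0.0044113 , -0.0002459 ,  0.0011714 ,
        0.00035857]), 'joint_torque': array([ 2.14986823e-03, -4.81724417e+01,  2.99244207e+01,  1.27666059e-02,
       -2.03705595e-04,  2.90919971e-06]), 'eef_pos': array([ 183.4196506 , -544.48832071,  230.49064571]), 'tool_rot': array([ 9.86839577e-01,  1.61700217e-01, -7.73128489e-06, -8.30341736e-04]), 'force': array([ 0.83875606,  0.59904088, -0.35055204]), 'wrist_torque': array([ 0.02359753, -0.03256094,  0.07580298]), 'grip_force': 0.0, 'grip_width': 85.50279137740492}
```

View pics/scene0.png

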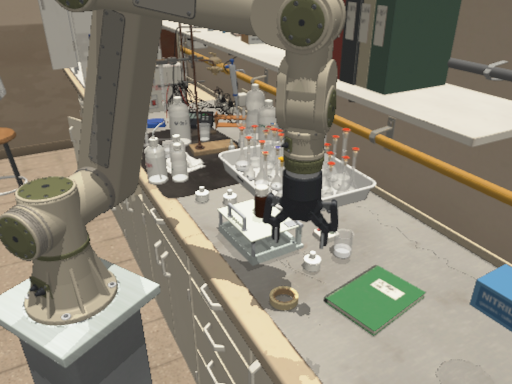

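View pics/top0.png

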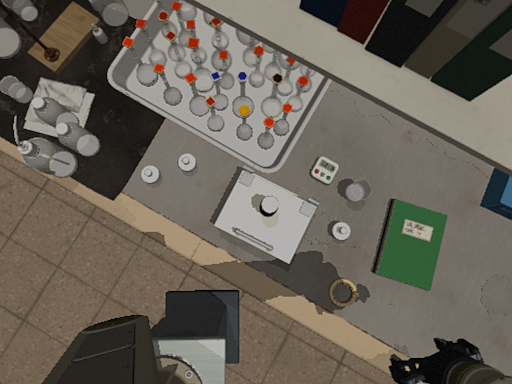

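The top view shows three jars, at about (150,174), (187,162) and (341,230). The cover has its handle at (252,240) and the bottle cap is at (268,205). The timer is at (324,170) and the beaker at (355,190).

Run:
```python
from h import *
C=cal('top');f=np.load('top0.npz');I,D=f['I'],f['D'];P=cloud(C,D)
m=((I.min(2)>120)&(I.max(2).astype(int)-I.min(2)<35)).astype(np.uint8)
Z=P[...,2]
# cover plate
pm=(m>0)&(abs(Z-83)<7);pm[:160]=0;pm[270:]=0;pm=cv2.morphologyEx(pm.astype(np.uint8),cv2.MORPH_CLOSE,np.ones((5,5)))
n,l,s,c=cv2.connectedComponentsWithStats(pm);k=1+s[1:,4].argmax()
cs=max(cv2.findContours((l==k).astype(np.uint8),0,2)[0],key=cv2.contourArea)
ch=cv2.convexHull(cs)[:,0].astype(float);W=np.array([ray(C,u,v,83)[:2] for u,v in ch],np.float32)
print('cover',cv2.minAreaRect(W),cv2.boxPoints(cv2.minAreaRect(W)))
# handle
hm=(Z>105)&(Z<135)
hm[:215]=0;hm[260:]=0;hm[:,:225]=0;hm[:,280:]=0
print('handle',hm.sum(),P[hm].mean(0) if hm.any() else '')
# bottle cap
b=(Z>150)&(Z<195);b[:180]=0;b[230:]=0;b[:,:245]=0;b[:,300:]=0
v,u=np.nonzero(b);print('bottle',len(u),P[b][:,2].max(), cv2.minEnclosingCircle(np.array([ray(C,x,y,177)[:2] for x,y in zip(u,v)],np.float32)))
for (u,v) in [(150,174),(187,162),(341,230),(355,190),(324,170)]:
    w=P[v-16:v+17,u-16:u+17];q=w[...,2]
    for lo,hi in((42,62),(22,42)):
        g=w[(q>lo)&(q<hi)];print((u,v),lo,len(g),g.mean(0).round(1) if len(g) else '',((g.max(0)+g.min(0))/2).round(1) if len(g) else '')
```

```text
cover ((468.882568359375, -267.97784423828125), (213.19351196289062, 170.9814910888672), 62.581363677978516) [[ 343.90878 -323.2326 ]
 [ 495.6832  -401.96762]
 [ 593.8563  -212.72308]
 [ 442.08194 -133.98807]]
handle 181 [ 405.28490228 -236.80533208  126.58494304]
bottle 245 180.49535819782585 ((480.3509216308594, -269.03955078125), 20.06376075744629)
(150, 174) 42 37 [581.9  39.5  51.4] [581.7  40.4  49.6]
(150, 174) 22 212 [581.1  38.8  31.7] [582.2  39.8  31.7]
(187, 162) 42 36 [614.1 -58.2  51.7] [615.  -57.9  49.6]
(187, 162) 22 204 [613.3 -58.1  31.8] [614.8 -56.9  30.7]
(341, 230) 42 36 [ 425.5 -466.7   52.5] [ 425.7 -466.7   49.1]
(341, 230) 22 220 [ 425.5 -467.    32.3] [ 426.4 -468.4   31.6]
(355, 190) 42 107 [ 532.2 -515.8   51.6] [ 531.3 -513.8   52. ]
(355, 190) 22 122 [ 532.  -516.5   29.8] [ 530.9 -513.9   32. ]
(324, 170) 42 0  
(324, 170) 22 17 [ 577.4 -433.9   22.8] [ 580.9 -432.8   23.3]
```

Request:
send_rows --targets '[{"dx": 8, "dy": 5, "dz": 2, "turn": 10}, {"dx": 29.7, "dy": 27.5, "dz": 3, "turn": 44}, {"dx": 29.7, "dy": 27.5, "dz": 3, "turn": 44}, {"dx": 29.7, "dy": 27.5, "dz": 3, "turn": 44}, {"dx": 29.7, "dy": 27.5, "dz": 3, "turn": 44}, {"dx": 29.7, "dy": 27.5, "dz": 3, "turn": 44}, {"dx": 29.7, "dy": 27.5, "dz": 3, "turn": 44}, {"dx": 29.7, "dy": 27.5, "dz": 3, "turn": 44}, {"dx": 29.7, "dy": 27.5, "dz": 3, "turn": 44}, {"dx": 29.7, "dy": 27.5, "dz": 3, "turn": 44}, {"dx": 29.7, "dy": 27.5, "dz": 3, "turn": 44}, {"dx": 29.7, "dy": 27.5, "dz": 3, "turn": 44}, {"dx": 29.7, "dy": 27.5, "dz": 3, "turn": 44}, {"dx": 29.7, "dy": 27.5, "dz": 3, "turn": 44}, {"dx": 29.7, "dy": 27.5, "dz": 3, "turn": 44}]'

```text
schema error: expected keys gripper, dx, dy, dz, turn
```

Run:
```python
from h import *
s=arm.state();C=cal('wrist');I,D=arm.capture('wrist');cv2.imwrite('pics/w1.png',I);np.savez('w1.npz',I=I,D=D)
print(s['eef_pos'],s['tool_rot'],s['joint_pos'].round(2),-C[1].T@C[2],C[1][2]);P=cloud(C,D)
Z=P[...,2];print([np.round(P[v,u]) for v,u in((192,256),(100,256),(300,256))])
b=(Z>165)&(Z<190);print(b.sum(),P[b].mean(0),P[b].min(0),P[b].max(0))
```

```text
[ 183.4196506  -544.48832071  230.49064571] [ 9.86839577e-01  1.61700217e-01 -7.73128489e-06 -8.30341736e-04] [-1.39  0.31  0.05  1.3   0.    1.43] [ 259.72344795 -519.67345212  373.69042496] [-0.29270461 -0.09788599 -0.95117945]
[array([ 146., -558.,   -0.]), array([ 249., -524.,    0.]), array([-560., -797., -796.])]<stdin>:5: RuntimeWarning: Mean of empty slice.
  ret = um.true_divide(
Traceback (most recent call last):
ValueError: zero-size array to reduction operation minimum which has no identity
```

View pics/w1.png

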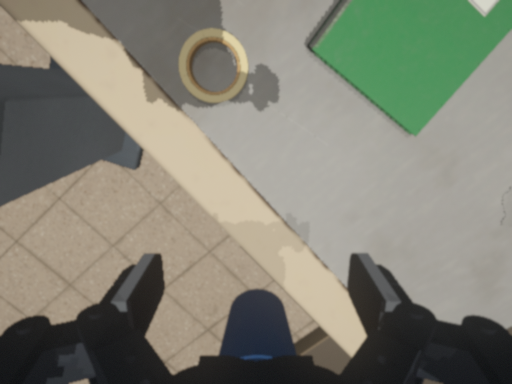

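The move was refused because every key is required. This wrist picture is therefore only the start view, with no task objects in it.

Request:
send_rows --targets '[{"gripper": 0, "dx": 8, "dy": 5, "dz": 2, "turn": 10}, {"gripper": 0, "dx": 29.7, "dy": 27.5, "dz": 3, "turn": 44}, {"gripper": 0, "dx": 29.7, "dy": 27.5, "dz": 3, "turn": 44}, {"gripper": 0, "dx": 29.7, "dy": 27.5, "dz": 3, "turn": 44}, {"gripper": 0, "dx": 29.7, "dy": 27.5, "dz": 3, "turn": 44}, {"gripper": 0, "dx": 29.7, "dy": 27.5, "dz": 3, "turn": 44}, {"gripper": 0, "dx": 29.7, "dy": 27.5, "dz": 3, "turn": 44}, {"gripper": 0, "dx": 29.7, "dy": 27.5, "dz": 3, "turn": 44}, {"gripper": 0, "dx": 29.7, "dy": 27.5, "dz": 3, "turn": 44}, {"gripper": 0, "dx": 29.7, "dy": 27.5, "dz": 3, "turn": 44}, {"gripper": 0, "dx": 29.7, "dy": 27.5, "dz": 3, "turn": 44}, {"gripper": 0, "dx": 29.7, "dy": 27.5, "dz": 3, "turn": 44}, {"gripper": 0, "dx": 29.7, "dy": 27.5, "dz": 3, "turn": 44}, {"gripper": 0, "dx": 29.7, "dy": 27.5, "dz": 3, "turn": 44}]'

```text
time: 1.55
eef_pos: [479.7, -271.0, 261.3]
tool_rot: [0.855, 0.519, -0.0, 0.0]
force: [-0.6, 0.2, -0.8]
grip_width: 85.4
grip_force: 0.0
```

Run:
```python
from h import *
s=arm.state();C=cal('wrist');I,D=arm.capture('wrist');cv2.imwrite('pics/w2.png',I);np.savez('w2.npz',I=I,D=D)
print(s['eef_pos'],s['tool_rot'],s['joint_pos'].round(2),-C[1].T@C[2],C[1][2]);P=cloud(C,D)
Z=P[...,2]
b=(Z>170)&(Z<185);b[300:]=0;print(b.sum(),P[b].mean(0),P[b].min(0),P[b].max(0))
```

```text
[ 479.72356212 -270.98210322  261.31143832] [ 8.54965729e-01  5.18684489e-01 -4.27999746e-05  4.45175779e-06] [-0.66  0.26  0.05  1.36 -0.    1.39] [ 517.22554021 -200.58771252  404.48824405] [-0.14127739 -0.2761279  -0.95068085]
2035 [ 483.57043585 -269.04883793  176.88530212] [ 463.72420068 -289.59095654  170.00986328] [ 502.37543718 -250.6921952   179.62767174]
```

View pics/w2.png

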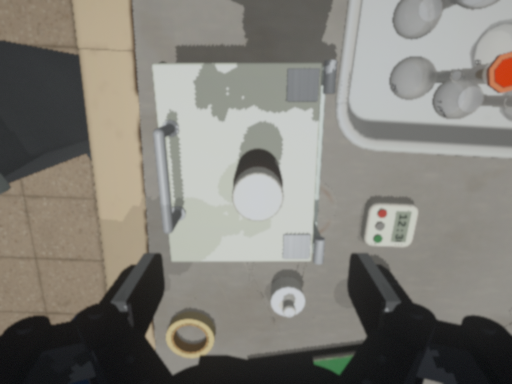

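Cap at (258,190), handle bar from (162,130) to (170,230), and plate corners near (153,64) and (170,262). Next I pick up the bottle and check the cover's geometry from the same image.

Run:
```python
from h import *
K,R,t=cal('wrist');C=(K,R,t);f=np.load('w2.npz');I,D=f['I'],f['D'];P=cloud(C,D);Z=P[...,2]
b=(Z>112)&(Z<135);b[255:]=0;b[:,220:]=0;v,u=np.nonzero(b);q=np.array([ray(C,x,y,125)[:2] for x,y in zip(u,v)],np.float32)
print('handle',b.sum(),cv2.minAreaRect(q),cv2.fitLine(q,2,0,.01,.01).ravel())
pm=((Z>76)&(Z<90)).astype(np.uint8);pm[300:]=0
n,l,s,c=cv2.connectedComponentsWithStats(pm);k=1+s[1:,4].argmax()
v,u=np.nonzero(l==k);q=np.array([ray(C,x,y,83)[:2] for x,y in zip(u,v)],np.float32)
r=cv2.minAreaRect(q);print('plate',r,cv2.boxPoints(r))
```

```text
handle 1231 ((407.0842590332031, -234.60964965820312), (100.81846618652344, 12.857782363891602), 62.692203521728516) [   0.46098772    0.8874065   407.5088     -231.68796   ]
plate ((470.73583984375, -268.9984130859375), (214.12454223632812, 172.91156005859375), 62.75389862060547) [[ 344.8579  -324.60132]
 [ 498.58463 -403.76257]
 [ 596.6138  -213.39551]
 [ 442.88705 -134.23425]]
```

Request:
send_rows --force 30 --targets '[{"gripper": 0, "dx": 0.2, "dy": 0.1, "dz": -4, "turn": 0}, {"gripper": 0, "dx": 0.2, "dy": 0.1, "dz": -8, "turn": 0}, {"gripper": 0, "dx": 0.2, "dy": 0.1, "dz": -11, "turn": 0}, {"gripper": 0, "dx": 0.2, "dy": 0.1, "dz": -13, "turn": 0}, {"gripper": 0, "dx": 0.2, "dy": 0.1, "dz": -14, "turn": 0}, {"gripper": 0, "dx": 0.2, "dy": 0.1, "dz": -14, "turn": 0}, {"gripper": 0.6, "dx": 0.2, "dy": 0.1, "dz": -14, "turn": 0}, {"gripper": 0.6, "dx": 0.2, "dy": 0.1, "dz": -14, "turn": 0}, {"gripper": 0.6, "dx": 0.2, "dy": 0.1, "dz": -14, "turn": 0}, {"gripper": 0.6, "dx": 0.2, "dy": 0.1, "dz": -14, "turn": 0}, {"gripper": 0.6, "dx": 0.2, "dy": 0.1, "dz": -14, "turn": 0}, {"gripper": 0.6, "dx": 0.2, "dy": 0.1, "dz": -14, "turn": 0}, {"gripper": 0.6, "dx": 0.2, "dy": 0.1, "dz": -14, "turn": 0}, {"gripper": 0.6, "dx": 0.2, "dy": 0.1, "dz": -14, "turn": 0}]'

```text
time: 3.0
eef_pos: [483.2, -269.5, 122.8]
tool_rot: [0.854, 0.52, 0.0, 0.001]
force: [-0.2, 0.5, 5.8]
grip_width: 40.7
grip_force: 30.3
```

Request:
send_rows --targets '[{"gripper": 0.6, "dx": 0, "dy": 0, "dz": 2, "turn": 0}, {"gripper": 0.6, "dx": 0, "dy": 0, "dz": 5, "turn": 0}, {"gripper": 0.6, "dx": 0, "dy": 1, "dz": 8, "turn": 0}, {"gripper": 0.6, "dx": 0.5, "dy": 4, "dz": 8, "turn": 0}, {"gripper": 0.6, "dx": 1, "dy": 8, "dz": 8, "turn": 0}, {"gripper": 0.6, "dx": 1.5, "dy": 12, "dz": 8, "turn": 0}, {"gripper": 0.6, "dx": 1.7, "dy": 15, "dz": 6, "turn": 0}, {"gripper": 0.6, "dx": 1.7, "dy": 16.4, "dz": 3, "turn": 0}, {"gripper": 0.6, "dx": 1.7, "dy": 16.4, "dz": 0, "turn": 0}, {"gripper": 0.6, "dx": 1.7, "dy": 16.4, "dz": -3, "turn": 0}, {"gripper": 0.6, "dx": 1.7, "dy": 16.4, "dz": -6, "turn": 0}, {"gripper": 0.6, "dx": 1.7, "dy": 16.4, "dz": -7, "turn": 0}, {"gripper": 0.6, "dx": 1.7, "dy": 16.4, "dz": -7.5, "turn": 0}, {"gripper": 0.6, "dx": 1.7, "dy": 16.4, "dz": -7.5, "turn": 0}]'

```text
time: 4.4
eef_pos: [499.7, -105.1, 46.6]
tool_rot: [0.854, 0.52, 0.0, 0.0]
force: [-0.3, 0.1, -1.5]
grip_width: 41.3
grip_force: 31.1
```

Run:
```python
from h import *
print(arm.state()['eef_pos'])
I,D=arm.capture('scene');cv2.imwrite('pics/s1.png',cv2.resize(I[150:290,180:400],None,fx=3,fy=3))
```

```text
[ 499.737957   -105.13791828   46.61835775]
```

View pics/s1.png

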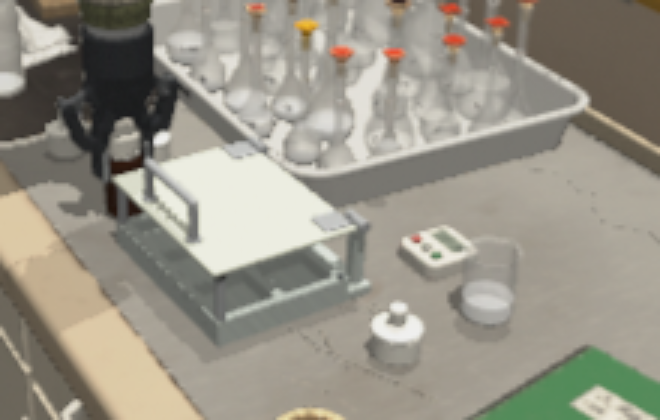

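The bottle is held upright over free worktop to the left of the carrier. I'll lower it and watch the force.

Request:
send_rows --targets '[{"gripper": 0.6, "dx": 0, "dy": 0, "dz": -0.3, "turn": 0}, {"gripper": 0.6, "dx": 0, "dy": 0, "dz": -0.5, "turn": 0}, {"gripper": 0.6, "dx": 0, "dy": 0, "dz": -0.6, "turn": 0}, {"gripper": 0.6, "dx": 0, "dy": 0, "dz": -0.6, "turn": 0}, {"gripper": 0.6, "dx": 0, "dy": 0, "dz": -0.6, "turn": 0}]'

```text
time: 4.95
eef_pos: [499.5, -105.0, 40.5]
tool_rot: [0.854, 0.52, 0.0, 0.0]
force: [-0.7, 0.1, -2.5]
grip_width: 40.9
grip_force: 31.1
```

Request:
send_rows --targets '[{"gripper": 0.6, "dx": 0, "dy": 0, "dz": -0.1, "turn": 0}, {"gripper": 0.6, "dx": 0, "dy": 0, "dz": -0.2, "turn": 0}, {"gripper": 0.6, "dx": 0, "dy": 0, "dz": -0.2, "turn": 0}, {"gripper": 0.6, "dx": 0, "dy": 0, "dz": -0.2, "turn": 0}]'

```text
time: 5.35
eef_pos: [499.8, -104.9, 39.8]
tool_rot: [0.854, 0.52, 0.0, 0.0]
force: [-2.8, 2.9, 10.2]
grip_width: 41.1
grip_force: 32.5
```

Request:
send_rows --force 40 --targets '[{"gripper": 0.3, "dx": 0, "dy": 0, "dz": 0.1, "turn": 0}, {"gripper": 0, "dx": 0, "dy": 0, "dz": 0.1, "turn": 0}, {"gripper": 0, "dx": 0, "dy": 0, "dz": 0.1, "turn": 0}, {"gripper": 0, "dx": 0, "dy": 0, "dz": 0.1, "turn": 0}, {"gripper": 0, "dx": 0, "dy": 0, "dz": 2, "turn": 0}, {"gripper": 0, "dx": 0, "dy": 0, "dz": 6, "turn": 0}, {"gripper": 0, "dx": 0, "dy": 0, "dz": 10, "turn": 0}, {"gripper": 0, "dx": 0, "dy": 0, "dz": 14, "turn": 0}, {"gripper": 0, "dx": 0, "dy": 0, "dz": 16, "turn": 0}, {"gripper": 0.3, "dx": -2, "dy": -4, "dz": 17, "turn": 0}, {"gripper": 0.3, "dx": -6, "dy": -8, "dz": 17, "turn": 0}, {"gripper": 0.3, "dx": -9.3, "dy": -12, "dz": 16, "turn": 0}, {"gripper": 0.3, "dx": -9.3, "dy": -13.1, "dz": 14, "turn": 0}, {"gripper": 0.3, "dx": -9.3, "dy": -13.1, "dz": 12, "turn": 0}, {"gripper": 0.3, "dx": -9.3, "dy": -13.1, "dz": 12, "turn": 0}, {"gripper": 0.3, "dx": -9.3, "dy": -13.1, "dz": 12, "turn": 0}]'

```text
time: 6.95
eef_pos: [406.2, -235.7, 158.3]
tool_rot: [0.854, 0.52, -0.0, -0.001]
force: [0.6, -0.0, 0.8]
grip_width: 60.0
grip_force: 0.0
```

Run:
```python
from h import *
s=arm.state();C=cal('wrist');I,D=arm.capture('wrist');P=cloud(C,D);T,DT=arm.capture('top')
print(s['eef_pos'],s['force'])
cv2.imwrite('pics/c1.png',np.hstack([I,T[100:300,100:400].repeat(2,0)[:384,:288]]))
```

```text
[ 406.22576362 -235.68914641  158.31256642] [ 0.63880606 -0.03154165  0.75148885]
```

View pics/c1.png

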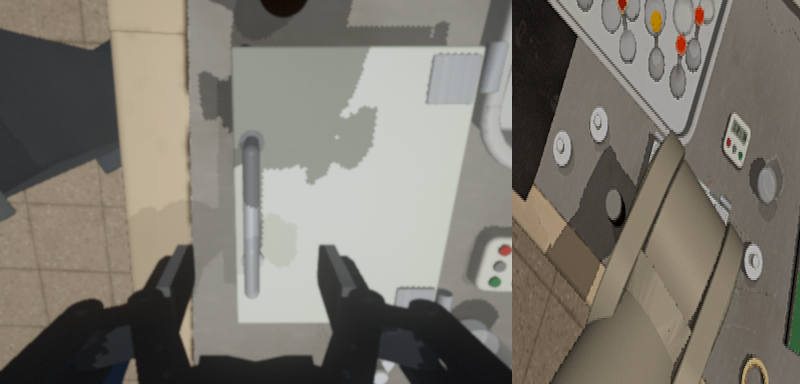

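The bar, at columns 244–260, is centred between the fingers, and the bottle stands upright to the left. Next I descend and grip.

Request:
send_rows --force 40 --targets '[{"gripper": 0.3, "dx": 0, "dy": 0, "dz": -2, "turn": 0}, {"gripper": 0.3, "dx": 0, "dy": 0, "dz": -4, "turn": 0}, {"gripper": 0.3, "dx": 0, "dy": 0, "dz": -5, "turn": 0}, {"gripper": 0.3, "dx": 0, "dy": 0, "dz": -5.2, "turn": 0}, {"gripper": 1, "dx": 0, "dy": 0, "dz": -5.2, "turn": 0}, {"gripper": 1, "dx": 0, "dy": 0, "dz": -5.2, "turn": 0}, {"gripper": 1, "dx": 0, "dy": 0, "dz": -5.2, "turn": 0}, {"gripper": 1, "dx": 0, "dy": 0, "dz": -5.2, "turn": 0}, {"gripper": 1, "dx": 0, "dy": 0, "dz": -5.2, "turn": 0}, {"gripper": 1, "dx": 0, "dy": 0, "dz": -5.2, "turn": 0}, {"gripper": 1, "dx": 0, "dy": 0, "dz": -5.2, "turn": 0}, {"gripper": 1, "dx": 0, "dy": 0, "dz": -5.2, "turn": 0}]'

```text
time: 8.25
eef_pos: [403.7, -234.5, 106.8]
tool_rot: [0.854, 0.519, -0.002, -0.002]
force: [-9.5, 4.2, 10.1]
grip_width: 8.4
grip_force: 39.1
```

Run:
```python
import numpy as np
# arc waypoints from shut, carrier yaw -27.3
y=np.radians(-27.3);c,s=np.cos(y),np.sin(y)
for a in np.arange(0,1.56,.1).tolist()+[1.55]:
    X=-155*np.cos(a)+43*np.sin(a)+155; Z=155*np.sin(a)+43*np.cos(a)-43
    print(round(a,2),(np.array([X*c,X*s,Z])/10).round(1), round(X+91-155))
```

```text
0.0 [ 0. -0.  0.] -64
0.1 [ 0.5 -0.2  1.5] -59
0.2 [ 1.  -0.5  3. ] -52
0.3 [ 1.7 -0.9  4.4] -44
0.4 [ 2.6 -1.3  5.7] -35
0.5 [ 3.5 -1.8  6.9] -24
0.6 [ 4.6 -2.4  8. ] -13
0.7 [ 5.7 -2.9  9. ] 0
0.8 [ 6.9 -3.6  9.8] 14
0.9 [ 8.2 -4.2 10.5] 28
1.0 [ 9.5 -4.9 11.1] 43
1.1 [10.9 -5.6 11.5] 59
1.2 [12.3 -6.4 11.7] 75
1.3 [13.8 -7.1 11.8] 91
1.4 [15.2 -7.8 11.7] 107
1.5 [16.6 -8.6 11.5] 123
1.55 [17.3 -8.9 11.3] 131
```

Request:
send_rows --force 30 --targets '[{"gripper": 1, "dx": -0.2, "dy": 0.1, "dz": 0.2, "turn": 0}, {"gripper": 1, "dx": 0, "dy": 0, "dz": 0.8, "turn": 0}, {"gripper": 1, "dx": 0.3, "dy": -0.1, "dz": 1.5, "turn": 0}, {"gripper": 1, "dx": 0.8, "dy": -0.4, "dz": 3, "turn": 0}, {"gripper": 1, "dx": 1.5, "dy": -0.8, "dz": 4.4, "turn": 0}, {"gripper": 1, "dx": 2.4, "dy": -1.2, "dz": 5.7, "turn": 0}, {"gripper": 1, "dx": 3.3, "dy": -1.7, "dz": 6.9, "turn": 0}, {"gripper": 1, "dx": 4.4, "dy": -2.3, "dz": 8, "turn": 0}, {"gripper": 1, "dx": 5.5, "dy": -2.8, "dz": 9, "turn": 0}, {"gripper": 1, "dx": 6.7, "dy": -3.5, "dz": 9.8, "turn": 0}, {"gripper": 1, "dx": 6.7, "dy": -3.5, "dz": 9.8, "turn": 0}, {"gripper": 1, "dx": 6.7, "dy": -3.5, "dz": 9.8, "turn": 0}]'

```text
time: 9.45
eef_pos: [474.1, -270.8, 208.0]
tool_rot: [0.854, 0.52, 0.001, 0.001]
force: [-5.2, 4.5, 15.2]
grip_width: 8.8
grip_force: 37.8
```

Request:
send_rows --targets '[{"gripper": 1, "dx": 0.5, "dy": -0.3, "dz": 0.5, "turn": 0}, {"gripper": 1, "dx": 1.2, "dy": -0.6, "dz": 0.9, "turn": 0}, {"gripper": 1, "dx": 2.5, "dy": -1.3, "dz": 1.5, "turn": 0}, {"gripper": 1, "dx": 3.9, "dy": -2, "dz": 1.9, "turn": 0}, {"gripper": 1, "dx": 5.3, "dy": -2.8, "dz": 2.1, "turn": 0}, {"gripper": 1, "dx": 6.8, "dy": -3.5, "dz": 2.2, "turn": 0}, {"gripper": 1, "dx": 6.8, "dy": -3.5, "dz": 2.2, "turn": 0}]'

```text
time: 10.15
eef_pos: [544.5, -307.1, 227.9]
tool_rot: [0.854, 0.52, 0.001, 0.002]
force: [1.9, 1.7, 4.1]
grip_width: 8.5
grip_force: 35.8
```

Run:
```python
from h import *
print(arm.state()['joint_pos'].round(2))
I,D=arm.capture('scene');cv2.imwrite('pics/s2.png',cv2.resize(I[0:290,150:450],None,fx=2,fy=2))
```

```text
[-0.64  0.41  0.18  1.33  0.    1.41]
```

View pics/s2.png

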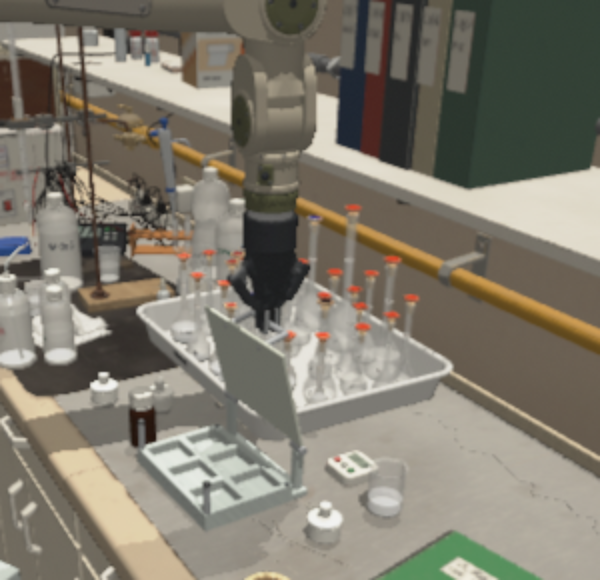

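The cover is about 75° up and gripped, with the bottle upright at (142,415). I'll go on towards upright in small steps to keep clear of the shelf.

Request:
send_rows --targets '[{"gripper": 1, "dx": 0.7, "dy": -0.4, "dz": 0, "turn": 0}, {"gripper": 1, "dx": 1.4, "dy": -0.7, "dz": -0.1, "turn": 0}, {"gripper": 1, "dx": 2.1, "dy": -1.1, "dz": -0.2, "turn": 0}, {"gripper": 1, "dx": 2.8, "dy": -1.4, "dz": -0.3, "turn": 0}, {"gripper": 1, "dx": 3.3, "dy": -1.7, "dz": -0.4, "turn": 0}, {"gripper": 1, "dx": 3.3, "dy": -1.7, "dz": -0.4, "turn": 0}]'

```text
time: 10.8
eef_pos: [575.9, -323.3, 222.2]
tool_rot: [0.854, 0.52, 0.001, 0.001]
force: [2.3, 1.7, 2.8]
grip_width: 8.4
grip_force: 36.6
```

Run:
```python
from h import *
I,D=arm.capture('scene');P=cloud(cal('scene'),D);T,D2=arm.capture('top')
cv2.imwrite('pics/s3.png',np.hstack([I[50:350,150:450],T[80:380,150:450]]))
# shelf front edge in carrier x
C=cal('top');Q=cloud(C,D2);y=np.radians(-27.3);q=Q-np.array([460.4,-263.8,0]);cx=q[...,0]*np.cos(y)+q[...,1]*np.sin(y);cy=-q[...,0]*np.sin(y)+q[...,1]*np.cos(y)
m=(Q[...,2]>425)&(Q[...,2]<455)&(abs(cy)<300)&(cx>100);print(m.sum(),np.percentile(cx[m],[0,1,5]))
```

```text
1410 [189.57494355 190.66012254 191.54726779]
```

View pics/s3.png

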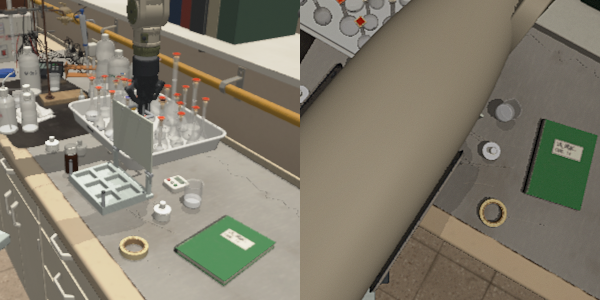

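The cover stands upright at about 1.54 rad and the shelf is clear. I'll open the fingers a little, lift off, and go over the right-hand jar.

Request:
send_rows --targets '[{"gripper": 0.72, "dx": 0, "dy": 0, "dz": 0, "turn": 0}, {"gripper": 0.72, "dx": 0, "dy": 0, "dz": 0, "turn": 0}, {"gripper": 0.72, "dx": 0, "dy": 0, "dz": 0, "turn": 0}, {"gripper": 0.72, "dx": 0, "dy": 0, "dz": 1, "turn": 0}, {"gripper": 0.72, "dx": 0, "dy": 0, "dz": 3, "turn": 0}, {"gripper": 0.72, "dx": 0, "dy": 0, "dz": 5, "turn": 0}, {"gripper": 0.72, "dx": 0, "dy": 0, "dz": 6.5, "turn": 0}, {"gripper": 0.72, "dx": 0, "dy": 0, "dz": 6.5, "turn": 0}, {"gripper": 0.72, "dx": -3, "dy": -3, "dz": 6.5, "turn": 0}, {"gripper": 0.72, "dx": -6, "dy": -6, "dz": 6.5, "turn": 0}, {"gripper": 0.6, "dx": -10, "dy": -9, "dz": 6.5, "turn": 0}, {"gripper": 0.6, "dx": -14, "dy": -12, "dz": 6, "turn": 0}, {"gripper": 0.6, "dx": -15, "dy": -14.4, "dz": 2, "turn": 0}, {"gripper": 0.6, "dx": -15, "dy": -14.4, "dz": -3, "turn": 0}, {"gripper": 0.6, "dx": -15, "dy": -14.4, "dz": -3, "turn": 0}, {"gripper": 0.6, "dx": -15, "dy": -14.4, "dz": -3, "turn": 0}]'

```text
time: 12.5
eef_pos: [423.9, -466.1, 191.7]
tool_rot: [0.854, 0.52, -0.0, -0.002]
force: [0.4, -0.4, 0.8]
grip_width: 34.1
grip_force: 0.0
```

```bash
cat >> h.py <<'E'
def find(n,save=None):
    """jar knobs/lids: white blobs at lid height, world x,y from knob"""
    C=cal(n);I,D=arm.capture(n);P=cloud(C,D);Z=P[...,2]
    if save: cv2.imwrite(save,I)
    k=((Z>44)&(Z<66)&(I.min(2)>90)&(D>0)).astype(np.uint8)
    N,l,s,c=cv2.connectedComponentsWithStats(k)
    for i in range(1,N):
        if s[i,4]<15: continue
        v,u=np.nonzero(l==i);w=P[l==i];q=np.array([ray(C,a,b,50)[:2] for a,b in zip(u,v)],np.float32)
        (cx,cy),r=cv2.minEnclosingCircle(q)
        if r<16: print(n,'px',c[i].round(),'n',s[i,4],'xy',round(cx,1),round(cy,1),'r',round(r,1),'zmax',w[:,2].max().round(1),'mean',w.mean(0).round(1))
    return I,D,P
E
python3 - <<'E'
from h import *
print(arm.state()['eef_pos'])
find('top');I,D,P=find('wrist','pics/w3.png')
C=cal('top');T,DT=arm.capture('top');Q=cloud(C,DT);y=np.radians(-27.3)
q=Q-np.array([460.4,-263.8,0]);cx=q[...,0]*np.cos(y)+q[...,1]*np.sin(y);cy=-q[...,0]*np.sin(y)+q[...,1]*np.cos(y)
m=(Q[...,2]>21)&(Q[...,2]<36)&(cx>-90)&(cx<75)&(abs(cy)<120);print('block',m.sum(),cx[m].min(),np.percentile(cx[m],[1,99]),np.percentile(cy[m],[.5,1,99,99.5]))
r=cv2.minAreaRect(np.float32(Q[m][:,:2]));print(r)
p=(Q[...,2]>100)&(Q[...,2]<240)&(cx>60)&(cx<140)&(abs(cy)<100);print('plate',p.sum(),[ (z,cx[p&(abs(Q[...,2]-z)<15)].mean().round(1)) for z in(120,160,200,235) if (p&(abs(Q[...,2]-z)<15)).any()])
cv2.imwrite('pics/t3.png',np.hstack([T[130:330,100:400],I[:200,:300]]))
E
```

```text
[ 423.85484419 -466.08196624  191.71616786]
top px [164.   2.] n 24 xy 1074.0 9.2 r 10.2 zmax 60.3 mean [1073.6    9.1   51.4]
top px [25.  9.] n 43 xy 1047.6 393.4 r 14.7 zmax 61.8 mean [1048.1  392.9   51.2]
top px [171.  25.] n 22 xy 1003.0 -9.4 r 12.5 zmax 57.0 mean [1004.1  -10.8   49.9]
top px [223.  36.] n 47 xy 970.4 -156.1 r 15.7 zmax 64.8 mean [ 968.5 -157.7   52. ]
top px [214.  38.] n 20 xy 964.3 -132.4 r 12.4 zmax 57.7 mean [ 964.3 -131.4   49.3]
top px [179.  47.] n 28 xy 936.8 -34.3 r 12.7 zmax 59.5 mean [936.  -35.   51.9]
top px [200.  51.] n 26 xy 923.7 -92.5 r 13.5 zmax 63.6 mean [924.5 -95.   51.2]
top px [228.  58.] n 22 xy 904.6 -170.0 r 14.9 zmax 56.7 mean [ 904.1 -171.6   49.6]
top px [226.  77.] n 77 xy 848.3 -164.1 r 15.7 zmax 64.7 mean [ 846.  -164.9   53.2]
top px [309.  81.] n 19 xy 835.8 -391.8 r 10.7 zmax 62.3 mean [ 836.1 -394.1   49.9]
top px [219.  99.] n 71 xy 785.7 -146.1 r 15.0 zmax 65.4 mean [ 784.5 -146.8   52.7]
top px [ 69. 117.] n 40 xy 734.2 256.6 r 14.7 zmax 65.5 mean [731.5 249.9  55.1]
top px [281. 125.] n 75 xy 711.5 -315.6 r 15.1 zmax 6
[... 418 characters left out ...]
.4 mean [581.9  39.7  52.5]
top px [343. 230.] n 29 xy 425.6 -468.3 r 7.7 zmax 56.3 mean [ 425.5 -468.2   52.5]
wrist px [99. 62.] n 23 xy 357.2 -318.8 r 5.3 zmax 65.8 mean [ 359.4 -320.6   55.7]
wrist px [99. 73.] n 20 xy 353.0 -326.7 r 5.0 zmax 65.5 mean [ 354.7 -327.6   55.9]
wrist px [257. 178.] n 282 xy 427.7 -468.7 r 9.1 zmax 55.0 mean [ 428.2 -468.2   52.6]
block 1825 -74.34228400445417 [-73.82661903  73.17980237] [-105.16482836 -104.64221004  105.4184129   105.70665524]
((460.3320617675781, -263.40264892578125), (212.15133666992188, 148.09254455566406), 62.649322509765625)
plate 1168 [(120, np.float64(86.6)), (160, np.float64(85.5)), (200, np.float64(84.4)), (235, np.float64(100.5))]
```

View pics/w3.png

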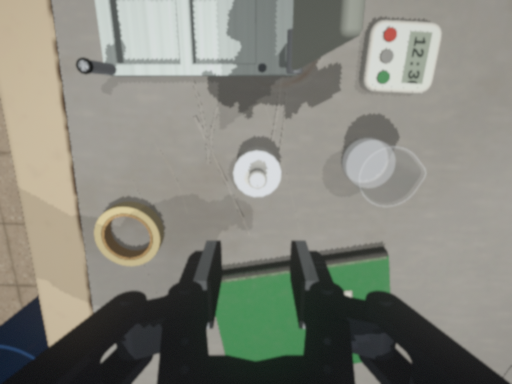

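The jar is centred below the gripper at (257,178), with the knob at world (427,−468). The block measures 148×212 mm, which fixes the carrier at (460.3, −263.4) with yaw −27.35°.

Request:
send_rows --force 25 --targets '[{"gripper": 0.6, "dx": 0.3, "dy": -0.2, "dz": -4, "turn": 0}, {"gripper": 0.6, "dx": 0.3, "dy": -0.2, "dz": -8, "turn": 0}, {"gripper": 0.6, "dx": 0.3, "dy": -0.2, "dz": -12, "turn": 0}, {"gripper": 0.6, "dx": 0.3, "dy": -0.2, "dz": -14, "turn": 0}, {"gripper": 0.6, "dx": 0.3, "dy": -0.2, "dz": -15, "turn": 0}, {"gripper": 0.6, "dx": 0.3, "dy": -0.2, "dz": -15.3, "turn": 0}, {"gripper": 0.6, "dx": 0.3, "dy": -0.2, "dz": -15.3, "turn": 0}]'

```text
time: 13.35
eef_pos: [428.8, -470.2, 41.2]
tool_rot: [0.854, 0.52, 0.0, 0.002]
force: [0.3, 0.1, 0.8]
grip_width: 34.3
grip_force: 0.0
```

Request:
send_rows --targets '[{"gripper": 0.6, "dx": -0.2, "dy": 0.2, "dz": -0.3, "turn": 0}, {"gripper": 0.6, "dx": -0.2, "dy": 0.2, "dz": -0.3, "turn": 0}, {"gripper": 1, "dx": -0.2, "dy": 0.2, "dz": -0.3, "turn": 0}, {"gripper": 1, "dx": -0.2, "dy": 0.2, "dz": -0.3, "turn": 0}, {"gripper": 1, "dx": -0.2, "dy": 0.2, "dz": -0.3, "turn": 0}, {"gripper": 1, "dx": -0.2, "dy": 0.2, "dz": -0.3, "turn": 0}, {"gripper": 1, "dx": -0.2, "dy": 0.2, "dz": -0.3, "turn": 0}, {"gripper": 1, "dx": -0.2, "dy": 0.2, "dz": -0.3, "turn": 0}]'

```text
time: 14.15
eef_pos: [426.0, -467.6, 37.0]
tool_rot: [0.854, 0.52, 0.0, 0.001]
force: [1.5, -1.1, 5.3]
grip_width: 15.7
grip_force: 24.6
```

Request:
send_rows --targets '[{"gripper": 1, "dx": 0, "dy": 0, "dz": 3, "turn": 0}, {"gripper": 1, "dx": 0, "dy": 0, "dz": 7, "turn": 0}, {"gripper": 1, "dx": 0, "dy": 1, "dz": 10, "turn": 0}, {"gripper": 1, "dx": -0.7, "dy": 4, "dz": 10.5, "turn": 0}, {"gripper": 1, "dx": -1.4, "dy": 8, "dz": 10.5, "turn": 0}, {"gripper": 1, "dx": -2.1, "dy": 12, "dz": 10.5, "turn": 0}, {"gripper": 1, "dx": -2.7, "dy": 15, "dz": 10, "turn": 0}, {"gripper": 1, "dx": -2.7, "dy": 15.9, "dz": 7, "turn": 0}, {"gripper": 1, "dx": -2.7, "dy": 15.9, "dz": 4, "turn": 0}, {"gripper": 1, "dx": -2.7, "dy": 15.9, "dz": 4, "turn": 0}, {"gripper": 1, "dx": -2.7, "dy": 15.9, "dz": 4, "turn": 0}]'

```text
time: 15.25
eef_pos: [397.8, -307.4, 75.9]
tool_rot: [0.854, 0.52, -0.0, -0.001]
force: [0.7, -0.5, 0.7]
grip_width: 15.8
grip_force: 24.7
```

Run:
```python
from h import *
print(arm.state()['eef_pos'])
I,D=arm.capture('wrist');cv2.imwrite('pics/w4.png',I)
```

```text
[ 397.79410516 -307.35989902   75.92272172]
```

View pics/w4.png

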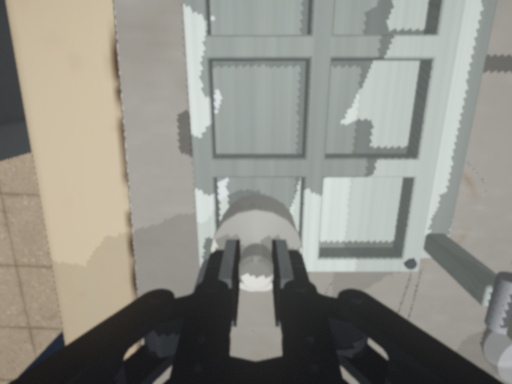

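The held jar is centred over well 3: the jar is at column 257 and the front-row well column's middle is at 259. I'll lower it.

Request:
send_rows --targets '[{"gripper": 1, "dx": 0.1, "dy": -0.1, "dz": -1, "turn": 0}, {"gripper": 1, "dx": 0.1, "dy": -0.1, "dz": -1.8, "turn": 0}, {"gripper": 1, "dx": 0.1, "dy": -0.1, "dz": -2.3, "turn": 0}, {"gripper": 1, "dx": 0.1, "dy": -0.1, "dz": -2.5, "turn": 0}, {"gripper": 1, "dx": 0.1, "dy": -0.1, "dz": -2.6, "turn": 0}, {"gripper": 1, "dx": 0.1, "dy": -0.1, "dz": -2.6, "turn": 0}]'

```text
time: 15.9
eef_pos: [399.5, -309.0, 50.3]
tool_rot: [0.854, 0.52, 0.0, -0.0]
force: [-0.2, 0.3, -0.1]
grip_width: 15.7
grip_force: 24.7
```

Request:
send_rows --targets '[{"gripper": 1, "dx": 0, "dy": 0, "dz": -0.15, "turn": 0}, {"gripper": 0.65, "dx": 0, "dy": 0, "dz": -0.1, "turn": 0}, {"gripper": 0.65, "dx": 0, "dy": 0, "dz": -0.1, "turn": 0}, {"gripper": 0.65, "dx": 0, "dy": 0, "dz": -0.1, "turn": 0}, {"gripper": 0.65, "dx": 0, "dy": 0, "dz": 2, "turn": 0}, {"gripper": 0.65, "dx": 0, "dy": 0, "dz": 6, "turn": 0}, {"gripper": 0.65, "dx": 0, "dy": 0, "dz": 11, "turn": 0}, {"gripper": 0.65, "dx": 0, "dy": 0, "dz": 15, "turn": 0}, {"gripper": 0.6, "dx": 3, "dy": 4, "dz": 15, "turn": 0}, {"gripper": 0.6, "dx": 6, "dy": 7.5, "dz": 15, "turn": 0}, {"gripper": 0.6, "dx": 9, "dy": 11, "dz": 15, "turn": 0}, {"gripper": 0.6, "dx": 12, "dy": 14.5, "dz": 15, "turn": 0}, {"gripper": 0.6, "dx": 15, "dy": 18, "dz": 15, "turn": 0}, {"gripper": 0.6, "dx": 18, "dy": 21.5, "dz": 15, "turn": 0}, {"gripper": 0.6, "dx": 21.5, "dy": 25.1, "dz": 15, "turn": 0}, {"gripper": 0.6, "dx": 21.5, "dy": 25.1, "dz": 15, "turn": 0}, {"gripper": 0.6, "dx": 21.5, "dy": 25.1, "dz": 14, "turn": 0}]'

```text
time: 17.6
eef_pos: [615.7, -57.0, 190.8]
tool_rot: [0.854, 0.521, 0.001, 0.001]
force: [0.3, 0.4, -0.9]
grip_width: 33.9
grip_force: 0.0
```

Run:
```python
from h import *
print(arm.state()['eef_pos'])
find('wrist','pics/w5.png');I,D,P=find('scene');cv2.imwrite('pics/s5.png',cv2.resize(I[150:290,180:400],None,fx=3,fy=3))
```

```text
[615.67833132 -56.96146469 190.75303367]
wrist px [169.  98.] n 365 xy 584.5 39.8 r 9.2 zmax 55.5 mean [585.1  39.7  52.3]
wrist px [255. 179.] n 291 xy 616.6 -57.5 r 9.2 zmax 55.8 mean [616.8 -56.7  52.5]
wrist px [295. 325.] n 65 xy 579.1 -222.3 r 12.5 zmax 65.9 mean [ 581.4 -217.2   56.1]
wrist px [509. 375.] n 57 xy 768.7 -399.6 r 12.5 zmax 61.4 mean [ 769.1 -396.4   51.8]
scene px [201. 188.] n 20 xy 583.6 42.8 r 14.6 zmax 56.7 mean [579.7  39.4  52.5]
```

View pics/s5.png

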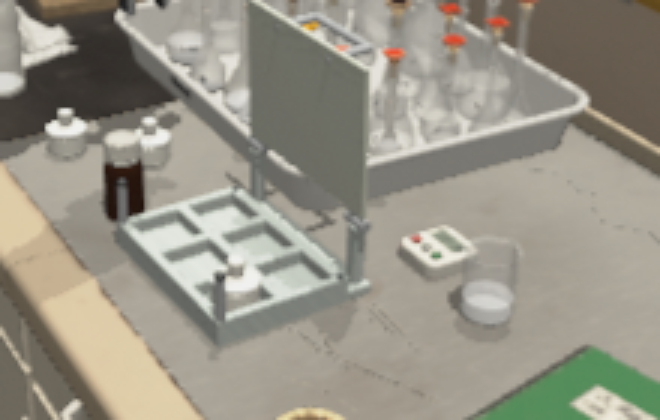

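Jar 1 stands upright in well 3, at (237,280) in the crop. The two other jars are where they were. Next is jar 2.

Request:
send_rows --targets '[{"gripper": 0.6, "dx": 0, "dy": 0, "dz": -4, "turn": 0}, {"gripper": 0.6, "dx": 0, "dy": 0, "dz": -8, "turn": 0}, {"gripper": 0.6, "dx": 0, "dy": 0, "dz": -12, "turn": 0}, {"gripper": 0.6, "dx": 0, "dy": 0, "dz": -14, "turn": 0}, {"gripper": 0.6, "dx": 0, "dy": 0, "dz": -15, "turn": 0}, {"gripper": 0.6, "dx": 0, "dy": 0, "dz": -15.2, "turn": 0}, {"gripper": 0.6, "dx": 0, "dy": 0, "dz": -15.2, "turn": 0}, {"gripper": 0.6, "dx": 0, "dy": 0, "dz": -15.2, "turn": 0}]'

```text
time: 18.5
eef_pos: [615.6, -58.6, 40.1]
tool_rot: [0.855, 0.519, 0.001, 0.001]
force: [0.1, -0.2, -0.1]
grip_width: 34.0
grip_force: 0.0
```

Request:
send_rows --targets '[{"gripper": 0.6, "dx": 0, "dy": 0.1, "dz": -0.3, "turn": 0}, {"gripper": 1, "dx": 0, "dy": 0.1, "dz": -0.3, "turn": 0}, {"gripper": 1, "dx": 0, "dy": 0.1, "dz": -0.3, "turn": 0}, {"gripper": 1, "dx": 0, "dy": 0.1, "dz": -0.3, "turn": 0}, {"gripper": 1, "dx": 0, "dy": 0.1, "dz": -0.3, "turn": 0}, {"gripper": 1, "dx": 0, "dy": 0.1, "dz": -0.3, "turn": 0}, {"gripper": 1, "dx": 0, "dy": 0.1, "dz": -0.3, "turn": 0}]'

```text
time: 19.2
eef_pos: [615.0, -57.0, 35.9]
tool_rot: [0.854, 0.52, 0.001, 0.0]
force: [0.4, -0.8, 4.8]
grip_width: 15.8
grip_force: 24.6
```

Request:
send_rows --targets '[{"gripper": 1, "dx": 0, "dy": 0, "dz": 3, "turn": 0}, {"gripper": 1, "dx": 0, "dy": 0, "dz": 7, "turn": 0}, {"gripper": 1, "dx": 0, "dy": 0, "dz": 11, "turn": 0}, {"gripper": 1, "dx": -2.5, "dy": -2.6, "dz": 12, "turn": 0}, {"gripper": 1, "dx": -5, "dy": -5.2, "dz": 12, "turn": 0}, {"gripper": 1, "dx": -8, "dy": -8.3, "dz": 12, "turn": 0}, {"gripper": 1, "dx": -11, "dy": -11.4, "dz": 12, "turn": 0}, {"gripper": 1, "dx": -14, "dy": -14.5, "dz": 12, "turn": 0}, {"gripper": 1, "dx": -17, "dy": -17.6, "dz": 11, "turn": 0}, {"gripper": 1, "dx": -18.5, "dy": -19.1, "dz": 9, "turn": 0}, {"gripper": 1, "dx": -18.5, "dy": -19.1, "dz": 5, "turn": 0}, {"gripper": 1, "dx": -18.5, "dy": -19.1, "dz": 4, "turn": 0}, {"gripper": 1, "dx": -18.5, "dy": -19.1, "dz": 4, "turn": 0}, {"gripper": 1, "dx": -18.5, "dy": -19.1, "dz": 4, "turn": 0}]'

```text
time: 20.6
eef_pos: [430.1, -247.8, 76.0]
tool_rot: [0.854, 0.52, 0.0, 0.0]
force: [0.6, -0.1, 0.7]
grip_width: 15.3
grip_force: 24.7
```

Request:
send_rows --targets '[{"gripper": 1, "dx": 0, "dy": 0, "dz": -1, "turn": 0}, {"gripper": 1, "dx": 0, "dy": 0, "dz": -2, "turn": 0}, {"gripper": 1, "dx": 0, "dy": 0, "dz": -2.5, "turn": 0}, {"gripper": 1, "dx": 0, "dy": 0, "dz": -2.7, "turn": 0}, {"gripper": 1, "dx": 0, "dy": 0, "dz": -2.8, "turn": 0}, {"gripper": 1, "dx": 0, "dy": 0, "dz": -2.8, "turn": 0}]'

```text
time: 21.2
eef_pos: [429.5, -247.7, 47.8]
tool_rot: [0.854, 0.52, 0.0, -0.0]
force: [-1.9, 2.1, 4.0]
grip_width: 15.6
grip_force: 25.0
```

Request:
send_rows --targets '[{"gripper": 0.65, "dx": 0, "dy": 0, "dz": 0, "turn": 0}, {"gripper": 0.65, "dx": 0, "dy": 0, "dz": 0, "turn": 0}, {"gripper": 0.65, "dx": 0, "dy": 0, "dz": 0, "turn": 0}, {"gripper": 0.65, "dx": 0, "dy": 0, "dz": 2, "turn": 0}, {"gripper": 0.65, "dx": 0, "dy": 0, "dz": 6, "turn": 0}, {"gripper": 0.65, "dx": 0, "dy": 0, "dz": 11, "turn": 0}, {"gripper": 0.65, "dx": 0, "dy": 0, "dz": 15, "turn": 0}, {"gripper": 0.6, "dx": 2, "dy": 4, "dz": 15, "turn": 0}, {"gripper": 0.6, "dx": 4, "dy": 8, "dz": 15, "turn": 0}, {"gripper": 0.6, "dx": 6, "dy": 12, "dz": 15, "turn": 0}, {"gripper": 0.6, "dx": 8, "dy": 16, "dz": 15, "turn": 0}, {"gripper": 0.6, "dx": 10, "dy": 20, "dz": 15, "turn": 0}, {"gripper": 0.6, "dx": 12.5, "dy": 24, "dz": 15, "turn": 0}, {"gripper": 0.6, "dx": 15.3, "dy": 28.8, "dz": 14.5, "turn": 0}, {"gripper": 0.6, "dx": 15.3, "dy": 28.8, "dz": 14.5, "turn": 0}, {"gripper": 0.6, "dx": 15.3, "dy": 28.8, "dz": 14.5, "turn": 0}, {"gripper": 0.6, "dx": 15.3, "dy": 28.8, "dz": 14.5, "turn": 0}]'

```text
time: 22.9
eef_pos: [581.9, 39.4, 192.0]
tool_rot: [0.854, 0.519, -0.001, -0.0]
force: [-0.0, -0.8, -0.4]
grip_width: 34.0
grip_force: 0.0
```

Run:
```python
from h import *
print(arm.state()['eef_pos'])
find('wrist');print();I,D,P=find('top');cv2.imwrite('pics/t6.png',I)
```

```text
[581.9014228   39.44285041 192.02802557]
wrist px [474.  37.] n 40 xy 794.5 64.0 r 12.5 zmax 66.0 mean [785.6  65.8  64.5]
wrist px [464.  76.] n 32 xy 779.1 37.3 r 10.7 zmax 66.0 mean [770.9  41.2  64.5]
wrist px [448. 143.] n 33 xy 750.2 -11.2 r 13.9 zmax 66.0 mean [743.8  -4.6  64.4]
wrist px [441. 168.] n 16 xy 738.8 -30.3 r 6.6 zmax 66.0 mean [732.6 -22.8  64.7]
wrist px [256. 177.] n 290 xy 584.3 40.4 r 9.1 zmax 55.8 mean [584.6  41.   52.6]
wrist px [435. 194.] n 15 xy 725.7 -52.3 r 5.4 zmax 65.9 mean [720.2 -43.8  64.5]
wrist px [430. 213.] n 15 xy 716.1 -68.4 r 7.2 zmax 65.9 mean [711.2 -59.3  64.4]
wrist px [425. 234.] n 16 xy 704.5 -87.3 r 7.6 zmax 65.9 mean [700.3 -76.9  64.8]
wrist px [510. 246.] n 46 xy 776.4 -138.7 r 8.5 zmax 46.8 mean [ 777.9 -142.3   45.3]
wrist px [420. 256.] n 23 xy 692.6 -107.8 r 10.7 zmax 66.0 mean [688.7 -96.9  64.5]
wrist px [508. 286.] n 67 xy 764.3 -185.3 r 7.5 zmax 52.3 mean [ 764.1 -186.8   47.3]
wrist px [503. 309.] n 141 xy 751.6 -209.2 r 15.7 zmax 56.8 mean [ 751.5 -210.4   49.5]
wrist px [366. 372.] n 77 xy 588.0 -223.7 r 15.4 zmax 65.5
[... 665 characters left out ...]
ax 65.9 mean [ 824.9 -443.4   64.9]
top px [138.  98.] n 22 xy 789.4 70.5 r 12.0 zmax 65.9 mean [781.5  67.   63.8]
top px [219.  99.] n 65 xy 787.5 -146.8 r 14.1 zmax 65.8 mean [ 784.7 -147.7   52.6]
top px [180. 124.] n 26 xy 713.1 -38.7 r 12.8 zmax 66.0 mean [710.2 -44.3  64.6]
top px [281. 125.] n 71 xy 711.1 -315.2 r 15.5 zmax 65.3 mean [ 710.1 -314.9   51.9]
top px [244. 130.] n 74 xy 698.8 -213.0 r 15.7 zmax 65.6 mean [ 697.1 -213.2   52.6]
top px [298. 133.] n 15 xy 687.2 -359.8 r 13.0 zmax 65.6 mean [ 682.6 -357.9   64.2]
top px [265. 139.] n 72 xy 673.7 -271.2 r 15.5 zmax 63.3 mean [ 672.4 -270.5   52. ]
top px [147. 172.] n 35 xy 582.7 40.4 r 8.7 zmax 55.4 mean [582.   39.8  51.9]
```

Jar 3 is still at (583, 40).

Request:
send_rows --targets '[{"gripper": 0.6, "dx": 0.1, "dy": 0.1, "dz": -4, "turn": 0}, {"gripper": 0.6, "dx": 0.1, "dy": 0.1, "dz": -8, "turn": 0}, {"gripper": 0.6, "dx": 0.1, "dy": 0.1, "dz": -12, "turn": 0}, {"gripper": 0.6, "dx": 0.1, "dy": 0.1, "dz": -14, "turn": 0}, {"gripper": 0.6, "dx": 0.1, "dy": 0.1, "dz": -15, "turn": 0}, {"gripper": 0.6, "dx": 0.1, "dy": 0.1, "dz": -15.3, "turn": 0}, {"gripper": 0.6, "dx": 0.1, "dy": 0.1, "dz": -15.3, "turn": 0}, {"gripper": 0.6, "dx": 0.1, "dy": 0.1, "dz": -15.3, "turn": 0}]'

```text
time: 23.8
eef_pos: [584.8, 40.6, 41.0]
tool_rot: [0.855, 0.519, 0.001, 0.001]
force: [-0.2, -0.0, 0.6]
grip_width: 34.2
grip_force: 0.0
```

Request:
send_rows --targets '[{"gripper": 0.6, "dx": -0.1, "dy": 0, "dz": -0.3, "turn": 0}, {"gripper": 1, "dx": -0.1, "dy": 0, "dz": -0.3, "turn": 0}, {"gripper": 1, "dx": -0.1, "dy": 0, "dz": -0.3, "turn": 0}, {"gripper": 1, "dx": -0.1, "dy": 0, "dz": -0.3, "turn": 0}, {"gripper": 1, "dx": -0.1, "dy": 0, "dz": -0.3, "turn": 0}, {"gripper": 1, "dx": -0.1, "dy": 0, "dz": -0.3, "turn": 0}, {"gripper": 1, "dx": -0.1, "dy": 0, "dz": -0.3, "turn": 0}]'

```text
time: 24.5
eef_pos: [583.0, 41.0, 36.8]
tool_rot: [0.854, 0.52, 0.0, 0.0]
force: [-1.0, -0.1, 4.5]
grip_width: 15.7
grip_force: 24.6
```

Request:
send_rows --targets '[{"gripper": 1, "dx": 0, "dy": 0, "dz": 3, "turn": 0}, {"gripper": 1, "dx": 0, "dy": 0, "dz": 7, "turn": 0}, {"gripper": 1, "dx": 0, "dy": 0, "dz": 12, "turn": 0}, {"gripper": 1, "dx": 0, "dy": 0, "dz": 15, "turn": 0}, {"gripper": 1, "dx": -2, "dy": -3.5, "dz": 15, "turn": 0}, {"gripper": 1, "dx": -4, "dy": -7.5, "dz": 15, "turn": 0}, {"gripper": 1, "dx": -6, "dy": -11.5, "dz": 15, "turn": 0}, {"gripper": 1, "dx": -8, "dy": -15.5, "dz": 15, "turn": 0}, {"gripper": 1, "dx": -10.2, "dy": -19.5, "dz": 15, "turn": 0}, {"gripper": 1, "dx": -12.2, "dy": -22.8, "dz": 14, "turn": 0}, {"gripper": 1, "dx": -12.2, "dy": -22.8, "dz": 12, "turn": 0}, {"gripper": 1, "dx": -12.2, "dy": -22.8, "dz": 8, "turn": 0}, {"gripper": 1, "dx": -12.2, "dy": -22.8, "dz": 4, "turn": 0}, {"gripper": 1, "dx": -12.2, "dy": -22.8, "dz": 4, "turn": 0}, {"gripper": 1, "dx": -12.2, "dy": -22.8, "dz": 4, "turn": 0}]'

```text
time: 26.0
eef_pos: [459.7, -186.4, 76.1]
tool_rot: [0.854, 0.52, -0.001, -0.001]
force: [-0.2, 0.6, 0.1]
grip_width: 15.6
grip_force: 24.7
```

Request:
send_rows --targets '[{"gripper": 1, "dx": 0.1, "dy": -0.1, "dz": -1, "turn": 0}, {"gripper": 1, "dx": 0.1, "dy": -0.1, "dz": -2, "turn": 0}, {"gripper": 1, "dx": 0.1, "dy": -0.1, "dz": -2.4, "turn": 0}, {"gripper": 1, "dx": 0.1, "dy": -0.1, "dz": -2.6, "turn": 0}, {"gripper": 1, "dx": 0.1, "dy": -0.1, "dz": -2.7, "turn": 0}, {"gripper": 1, "dx": 0.1, "dy": -0.1, "dz": -2.7, "turn": 0}]'

```text
time: 26.6
eef_pos: [461.6, -188.0, 49.5]
tool_rot: [0.854, 0.52, 0.0, 0.0]
force: [0.1, -0.7, -0.5]
grip_width: 15.7
grip_force: 24.7
```

Request:
send_rows --targets '[{"gripper": 1, "dx": 0, "dy": 0, "dz": -0.1, "turn": 0}, {"gripper": 0.65, "dx": 0, "dy": 0, "dz": -0.1, "turn": 0}, {"gripper": 0.65, "dx": 0, "dy": 0, "dz": -0.1, "turn": 0}, {"gripper": 0.65, "dx": 0, "dy": 0, "dz": -0.1, "turn": 0}, {"gripper": 0.65, "dx": 0, "dy": 0, "dz": 2, "turn": 0}, {"gripper": 0.65, "dx": 0, "dy": 0, "dz": 6, "turn": 0}, {"gripper": 0.65, "dx": 0, "dy": 0, "dz": 11, "turn": 0}, {"gripper": 0.72, "dx": 0, "dy": 0, "dz": 16, "turn": 0}, {"gripper": 0.72, "dx": 0, "dy": 0, "dz": 20, "turn": 0}, {"gripper": 0.72, "dx": 0, "dy": 0, "dz": 23.7, "turn": 0}, {"gripper": 0.72, "dx": 0, "dy": 0, "dz": 23.7, "turn": 0}, {"gripper": 0.72, "dx": 0, "dy": 0, "dz": 23.7, "turn": 0}]'

```text
time: 27.8
eef_pos: [461.9, -188.3, 287.1]
tool_rot: [0.854, 0.52, 0.001, 0.001]
force: [0.6, -0.7, -1.5]
grip_width: 23.5
grip_force: 0.0
```

Run:
```python
from h import *
print(arm.state()['eef_pos'])
I,D=arm.capture('scene');W,D2=arm.capture('wrist')
cv2.imwrite('pics/s7.png',np.hstack([cv2.resize(I[150:310,200:360],(384,384)),W[:,100:]]))
```

```text
[ 461.93500752 -188.27488996  287.05447494]
```

View pics/s7.png

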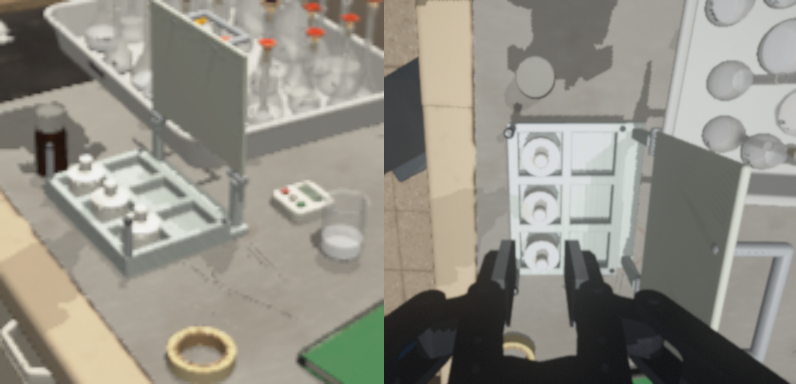

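All three jars stand upright in wells 1–3 and the bottle is upright beside the carrier. Now I shut the cover by its handle.

Request:
send_rows --targets '[{"gripper": 0.72, "dx": 3, "dy": -3.5, "dz": 0, "turn": 0}, {"gripper": 0.72, "dx": 6, "dy": -7, "dz": 0, "turn": 0}, {"gripper": 0.72, "dx": 9, "dy": -10.6, "dz": 0, "turn": 0}, {"gripper": 0.72, "dx": 11.4, "dy": -13.5, "dz": 0, "turn": 0}, {"gripper": 0.72, "dx": 11.4, "dy": -13.5, "dz": 0, "turn": 0}, {"gripper": 0.72, "dx": 11.4, "dy": -13.5, "dz": -0.5, "turn": 0}, {"gripper": 0.72, "dx": 11.4, "dy": -13.5, "dz": -1, "turn": 0}, {"gripper": 0.72, "dx": 11.4, "dy": -13.5, "dz": -1, "turn": 0}]'

```text
time: 28.7
eef_pos: [574.4, -321.5, 275.5]
tool_rot: [0.854, 0.52, -0.0, -0.001]
force: [0.1, -0.7, -0.5]
grip_width: 23.9
grip_force: 0.0
```

Run:
```python
from h import *
print(arm.state()['eef_pos'])
C=cal('wrist');W,D=arm.capture('wrist');Q=cloud(C,D);y=np.radians(-27.35);q=Q-np.array([460.3,-263.4,0]);cx=q[...,0]*np.cos(y)+q[...,1]*np.sin(y);cy=-q[...,0]*np.sin(y)+q[...,1]*np.cos(y)
m=(D>0)&(Q[...,2]>200)&(Q[...,2]<250)&(abs(cy)<60)&(cx>70)&(cx<150);m[330:]=0
print(m.sum());h,e=np.histogram(cx[m],np.arange(70,152,4));print(dict(zip(e[:-1].tolist(),h.tolist())))
b=m&(cx>118);print(b.sum(),cx[b].mean(),np.percentile(cx[b],[2,98]),np.percentile(Q[b][:,2],[5,95]))
```

```text
[ 574.42962254 -321.5468492   275.48054412]
7319
{70: 0, 74: 0, 78: 0, 82: 221, 86: 1079, 90: 2307, 94: 122, 98: 119, 102: 116, 106: 119, 110: 146, 114: 211, 118: 215, 122: 215, 126: 951, 130: 1038, 134: 460, 138: 0, 142: 0, 146: 0}
2879 129.6135783408682 [119.07208334 135.81298125] [237.8694004  242.18146649]
```

The bar is at carrier x ≈ 130 and the gripper at 128, so the fit is fine. I'll descend and grip.

Request:
send_rows --force 30 --targets '[{"gripper": 0.72, "dx": 0.1, "dy": -0.1, "dz": -1.5, "turn": 0}, {"gripper": 0.72, "dx": 0.1, "dy": -0.1, "dz": -3, "turn": 0}, {"gripper": 0.72, "dx": 0.1, "dy": -0.1, "dz": -4.5, "turn": 0}, {"gripper": 0.72, "dx": 0.1, "dy": -0.1, "dz": -5.2, "turn": 0}, {"gripper": 0.72, "dx": 0.1, "dy": -0.1, "dz": -5.2, "turn": 0}, {"gripper": 1, "dx": 0.1, "dy": -0.1, "dz": -5.2, "turn": 0}, {"gripper": 1, "dx": 0.1, "dy": -0.1, "dz": -5.2, "turn": 0}, {"gripper": 1, "dx": 0.1, "dy": -0.1, "dz": -5.2, "turn": 0}, {"gripper": 1, "dx": 0.1, "dy": -0.1, "dz": -5.2, "turn": 0}, {"gripper": 1, "dx": 0.1, "dy": -0.1, "dz": -5.2, "turn": 0}]'

```text
time: 29.75
eef_pos: [576.9, -324.0, 225.3]
tool_rot: [0.854, 0.52, 0.0, 0.001]
force: [-0.8, 2.2, 5.0]
grip_width: 8.3
grip_force: 29.7
```

Request:
send_rows --targets '[{"gripper": 1, "dx": -0.6, "dy": 0.3, "dz": 0.1, "turn": 0}, {"gripper": 1, "dx": -2, "dy": 1.1, "dz": 0.3, "turn": 0}, {"gripper": 1, "dx": -3.4, "dy": 1.8, "dz": 0.4, "turn": 0}, {"gripper": 1, "dx": -4.9, "dy": 2.5, "dz": 0.3, "turn": 0}, {"gripper": 1, "dx": -6.3, "dy": 3.3, "dz": 0.1, "turn": 0}, {"gripper": 1, "dx": -7.7, "dy": 4, "dz": -0.3, "turn": 0}, {"gripper": 1, "dx": -9, "dy": 4.7, "dz": -0.9, "turn": 0}, {"gripper": 1, "dx": -10.3, "dy": 5.3, "dz": -1.6, "turn": 0}, {"gripper": 1, "dx": -10.3, "dy": 5.3, "dz": -1.6, "turn": 0}]'

```text
time: 30.65
eef_pos: [471.6, -269.9, 207.9]
tool_rot: [0.854, 0.519, -0.001, -0.001]
force: [-2.2, 3.7, 1.5]
grip_width: 8.5
grip_force: 31.2
```

Request:
send_rows --targets '[{"gripper": 1, "dx": -1.2, "dy": 0.7, "dz": -0.8, "turn": 0}, {"gripper": 1, "dx": -2.3, "dy": 1.2, "dz": -1.8, "turn": 0}, {"gripper": 1, "dx": -3.4, "dy": 1.8, "dz": -2.9, "turn": 0}, {"gripper": 1, "dx": -4.3, "dy": 2.3, "dz": -4.1, "turn": 0}, {"gripper": 1, "dx": -5.2, "dy": 2.7, "dz": -5.4, "turn": 0}, {"gripper": 1, "dx": -5.9, "dy": 3.1, "dz": -6.8, "turn": 0}, {"gripper": 1, "dx": -6.4, "dy": 3.4, "dz": -8.3, "turn": 0}, {"gripper": 1, "dx": -6.6, "dy": 3.5, "dz": -9, "turn": 0}, {"gripper": 1, "dx": -6.8, "dy": 3.6, "dz": -9.5, "turn": 0}, {"gripper": 1, "dx": -6.8, "dy": 3.6, "dz": -9.5, "turn": 0}]'

```text
time: 31.65
eef_pos: [404.9, -235.5, 112.7]
tool_rot: [0.855, 0.519, -0.001, -0.0]
force: [-3.4, -2.3, -3.0]
grip_width: 8.4
grip_force: 32.8
```

Request:
send_rows --targets '[{"gripper": 1, "dx": -0.1, "dy": 0, "dz": -0.2, "turn": 0}, {"gripper": 1, "dx": -0.1, "dy": 0, "dz": -0.4, "turn": 0}, {"gripper": 1, "dx": -0.1, "dy": 0, "dz": -0.4, "turn": 0}]'

```text
time: 31.95
eef_pos: [404.0, -235.0, 109.2]
tool_rot: [0.854, 0.519, -0.001, -0.0]
force: [-5.2, -1.3, 1.6]
grip_width: 8.3
grip_force: 33.1
```

Request:
send_rows --targets '[{"gripper": 1, "dx": 0, "dy": 0, "dz": -0.15, "turn": 0}, {"gripper": 1, "dx": 0, "dy": 0, "dz": -0.25, "turn": 0}, {"gripper": 1, "dx": 0, "dy": 0, "dz": -0.25, "turn": 0}]'

```text
time: 32.25
eef_pos: [403.6, -234.8, 107.4]
tool_rot: [0.854, 0.52, -0.001, -0.0]
force: [-8.1, -0.9, 7.7]
grip_width: 8.6
grip_force: 33.9
```

Request:
send_rows --targets '[{"gripper": 1, "dx": 0.1, "dy": 0, "dz": -0.15, "turn": 0}, {"gripper": 1, "dx": 0.1, "dy": 0, "dz": -0.25, "turn": 0}, {"gripper": 1, "dx": 0.1, "dy": 0, "dz": -0.25, "turn": 0}]'

```text
time: 32.55
eef_pos: [403.6, -234.8, 106.9]
tool_rot: [0.855, 0.519, -0.002, -0.0]
force: [-16.4, 3.2, 27.7]
grip_width: 8.2
grip_force: 35.9
```

Request:
send_rows --targets '[{"gripper": 1, "dx": 0, "dy": 0, "dz": 0.2, "turn": 0}, {"gripper": 0.6, "dx": 0, "dy": 0, "dz": 0.2, "turn": 0}, {"gripper": 0.6, "dx": 0, "dy": 0, "dz": 0.2, "turn": 0}, {"gripper": 0.6, "dx": 0, "dy": 0, "dz": 0.2, "turn": 0}, {"gripper": 0.6, "dx": 0, "dy": 0, "dz": 1, "turn": 0}, {"gripper": 0.6, "dx": 0, "dy": 0, "dz": 4, "turn": 0}, {"gripper": 0.6, "dx": 0, "dy": 0, "dz": 8, "turn": 0}, {"gripper": 0.6, "dx": 0, "dy": 0, "dz": 12, "turn": 0}, {"gripper": 0.6, "dx": -1, "dy": -4, "dz": 12, "turn": 0}, {"gripper": 0.6, "dx": -4, "dy": -8, "dz": 12, "turn": 0}, {"gripper": 0.6, "dx": -7, "dy": -12, "dz": 12, "turn": 0}, {"gripper": 0.6, "dx": -10, "dy": -16, "dz": 12, "turn": 0}, {"gripper": 0.6, "dx": -13, "dy": -20, "dz": 12, "turn": 0}, {"gripper": 0.6, "dx": -15, "dy": -24, "dz": 12, "turn": 0}, {"gripper": 0.6, "dx": -15, "dy": -24, "dz": 12, "turn": 0}, {"gripper": 0.6, "dx": -15, "dy": -24, "dz": 12, "turn": 0}]'

```text
time: 34.15
eef_pos: [254.9, -475.5, 224.2]
tool_rot: [0.855, 0.519, 0.0, -0.0]
force: [0.9, -0.2, 0.7]
grip_width: 34.2
grip_force: 0.0
```

Run:
```python
from h import *
print(arm.state()['eef_pos'])
C=cal('top');T,D=arm.capture('top');Q=cloud(C,D);y=np.radians(-27.35);q=Q-np.array([460.3,-263.4,0]);cx=q[...,0]*np.cos(y)+q[...,1]*np.sin(y);cy=-q[...,0]*np.sin(y)+q[...,1]*np.cos(y)
D0=np.load('top0.npz')['D'];Q0=cloud(C,D0)
for n,Z in(('now',Q[...,2]),('start',Q0[...,2])):
    m=(abs(cy)<90)&(Z>75)&(Z<110)&(cx>-45)&(cx<70)
    print(n,m.sum(),np.polyfit(cx[m],Z[m],1))
I,_=arm.capture('scene')
cv2.imwrite('pics/f.png',np.hstack([cv2.resize(T[140:290,130:380],None,fx=1.6,fy=1.6),cv2.resize(I[150:310,180:380],(300,240))]))
```

```text
[ 254.94582596 -475.53491016  224.19814991]
now 3276 [3.97703058e-03 8.30562314e+01]
start 2964 [4.57039309e-03 8.30771300e+01]
```

View pics/f.png

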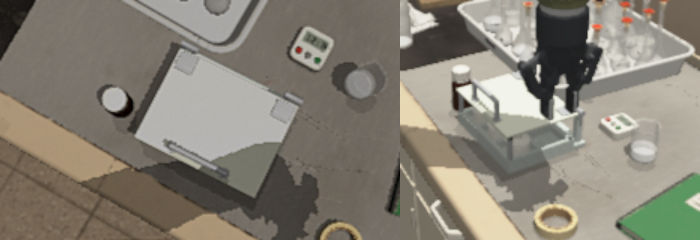

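The cover is level: its slope and its 83 mm height match the start. The bottle is upright on the left, and the timer and beaker have not been touched.

```bash
python3 -c "
from workcell import arm
print(arm.job_done())"
```

```text
the job is handed in; nothing more can be done
None
```

I handed the job in at about 34 s: the bottle stands upright left of the carrier, all three jars present are in wells 1–3, the cover is fully shut (level at 83 mm), and the beaker and timer were left alone.

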